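# Set up the tilting gauge stand and hold it plumb for a reading

### The arm

A 6-joint arm with a two-finger parallel gripper is mounted at the origin on a cart in front of the work surface, level with it; the furniture and walls round the work are solid. World frame = base frame: x ahead of the robot, y to its left, z up, the work surface at z = 0. Lengths are in mm, angles in rad, forces in N, time in s.
With the tool pointing down it reaches from about 275 to 1000 mm from the base axis. Payload 8.4 kg.
Tool frame: the origin (TCP) lies at the very end of the fingers, on their centre line; the grasp point (between the pads) lies 19 mm behind it; z points along the fingers, y is the line along which they close (so a half turn about z gives the same grasp; the last joint's range is limited). The gripper opens to 85 mm and grips with 20 to 120 N. Pads are 22 mm wide; open, the fingers measure 114 mm over their backs; the gripper's body (76 mm by 85 mm) begins 54 mm behind the grasp point. The pads swing forward as they close: fully open they stand 13 mm farther back than shut.
Start: joints at [-1.162, 0.353, 1.633, -0, 1.155, -0.002], TCP at [249.588, -573.004, 206.081] pointing down, gripper open.
Joint ranges: [-2.63, 2.63], [-0.92, 2.1], [0.06, 2.66], [-1.3, 4.44], [0, 2.69], [-3.02, 3.02]. Speed limits (rad/s): [2.22, 2.22, 2.79, 3.14, 3.14, 3.14].

### API

Orientations are given as [roll, pitch, yaw] about the fixed x, y, z axes, in that order (R = Rz(yaw) Ry(pitch) Rx(roll)).
In Python, from rig import sensors, grab_frame, camera_params, order gives the robot as it stands. The module is installed in compiled form; this text tells all that it offers.
- The arm moves only by the tool move_arm, never from a script. Its argument "motion" is a list of rows, each a list of 7 numbers: the turn, a rotation vector about the tool's x, y, z in rad, then the shift along the tool's x, y, z in m, then the finger opening in m, from 0 to 0.0854. A call has 1 to 8 rows; each row is the pose to reach, as a shift and turn from the pose commanded when the call began, along the tool's axes at that moment; what a row does not reach only later rows make up. A row lasts 1/8 s, in which the tool goes at most 62.5 mm and 10.7 degrees, less where a joint would pass 70% of its speed; a pose out of reach is approached as far as the arm can. A call with a gripper value outside its range is refused whole. The fingers move at their own pace and stop on an object; "grip_force" is the grip in N (left out, the last holds). Time passes only in rows, so rows that repeat a pose let the fingers close. It gives the time, the measured TCP pose, the force, the opening and the grip force at its end, in the units of the state.
- sensors.sense(): the state, without advancing time (a new reading comes with each control period).
- grab_frame(name): name is "scene" or "top" or "wrist"; returns (picture, depth): 400x640x3 uint8, red, green, blue; 400x640 float32, mm along the optical axis (not along the pixel's ray), 0 where there is no reading.
- camera_params(name): a dict with "camera_matrix" (3x3 intrinsics, pixels), "world_from_camera" (4x4, takes a point from camera to world coordinates). Camera axes: x right, y down, z forward; pixel columns grow to the right and rows downward; lengths in mm; the calibration is good to about 2 mm. A picture is of the moment at which its call begins: read the wrist's pose just before it. camera_params takes no time and is no camera call; for the wrist camera it gives the pose at the moment of the call.
- order.sign_off(): hands the job in; it is judged then, once.
The state is a dict: "clock": time; "qpos": joint angles; "qvel": joint speeds; "joint_efforts": joint torques, N m; "eef_pos": TCP position; "tcp_rot": TCP orientation; "contact_force": force on the tool from outside, world axes, zero at the start; "wrist_torque": the same for the moment, N m; "opening": opening from 0.0 (shut) to 1.0 (fully open); "grasp_force": force on a finger pad.
Only numpy, scipy, OpenCV 4.12 (cv2) and the standard library are available. Lean on these libraries where they do the work, as an engineer would, in place of code of your own. Each camera call takes 0.05 s, during which the arm holds its last target. There are 200 camera calls.

### The job

Get the tilting gauge stand ready for a reading: first turn the lever of its ball valve to half open (45 degrees), then push the kickstand down past its centre so that it snaps fully down. Then bring the leaning frame upright by its top bar and finish while still holding it upright there, because it tips back if let go; leave the other things on the table where they are.

Things in the scene. Friction and masses are not known exactly. Their poses are not given: they have to be found in the camera images.
- stand_foot: Fixed dark steel foot plate of the gauge stand, 135 x 250 x 12 mm. Origin on the table: x to the back of the stand (away from the robot), y to the valve's end, z up. The frame's tilt axis runs along this y through (0, 0, 27.5 mm).
- valve_axis (a point): Point on the upright turning axis of the brass ball valve fixed on the foot plate's +y end, at mid-thickness of the lever, 55 mm above the table. The valve body below reaches 43 mm height; the lever is all that is above 52 mm.
- lever_tip (a point): Point on the flat red lever 88 mm from valve_axis, 2 mm short of its free end. The lever is a level strip 18 mm wide, 6 mm thick (52 to 58 mm above the table), from 90 mm on this side of the axis to 10 mm beyond; outside 35 mm from the axis there is no valve body under it.
- valve_lever (a joint): Angle of the lever: 0 = in line with the valve, fully open, lever pointing along the foot's +y; 1.57 = across, shut, lever pointing along the foot's -x. Counter-clockwise seen from above is positive; half open is 0.785. Starts 1.2 to 1.56; turns with light friction (0.04 N m) and stays where left.
- kick_pivot (a point): Pivot of the kickstand on a stub at the frame's -y side (on the leg's centre line; moves with the frame). The leg swings right-handed about an axis along the foot's +x that dips toward the back by 0.2 rad + frame, so on the leaning frame the leg's foot comes toward the robot as it goes down.
- kick_foot (a point): Point on the kickstand's centre line 100 mm from kick_pivot, in its rubber foot. The leg is a steel rod 11 mm thick from the pivot to 106 mm, its last 30 mm a rubber foot 16 mm thick. Folded, it sticks out sideways to the foot plate's -y and 15 degrees up.
- kickstand (a joint): Swing of the leg about kick_pivot: 0 = folded up, 1.92 = fully down, against its stop. An over-centre spring drives it away from about 0.6 rad: released below 0.45 it flips back up, pushed beyond 0.8 it snaps down by itself. About 4 N downward, 80 mm out from the pivot, moves it.
- top_bar: Round bar at the top of the tilting frame: 18 mm diameter, 150 mm long along the foot's y, with a rubber grip sleeve 21 mm diameter and 86 mm long at mid-length. Origin at its middle, 193 mm from the tilt axis, 220 mm above the table when upright. Beside it 25 mm below its centre there is nothing in the fingers' way.
- frame (a joint): Tilt of the frame (aluminium uprights, panel with gauge in front, canister behind, 0.8 kg): 0 = upright, positive = leaning back to the foot's +x. It starts leaning on its rubber stops at 0.28 and falls back there whenever let go (about 1 to 2 N at the bar holds it upright); forward limit -0.12.
- wrench: Loose steel spanner, 27 x 164 x 6 mm, on the table; origin under its middle. Leave alone.
- black_tape: Loose roll of black tape, 72 mm diameter, 19 mm high, lying flat; origin under its centre. Leave alone.
- fitting: Loose brass flare fitting, 25 x 50 x 22 mm, lying; origin under its middle. Leave alone.

How it is judged (in metres and radians):
On the way, in this order (a step that is already met when the one before it is completed fails the run):
1. the valve lever stands at half open, 45 degrees (within 7 degrees) (value of joint valve_lever between 0.663 and 0.907 rad), for 0.3 s.
2. the kickstand has snapped fully down (value of joint kickstand above 1.8 rad), for 0.2 s.
3. the frame is held upright by its top bar (within 4 degrees) (value of joint frame between -0.07 and 0.07 rad and contact force between the fingers and top_bar above 0.4 N), for 0.3 s.
At the end, for the whole second after the job is handed in: The valve lever is at 45 degrees (within 7 degrees), the kickstand is fully down (joint above 1.8 rad), and the fingers hold the top bar (contact force above 0.4 N) with the frame still and upright within 4 degrees through the last second (all of step 1 and all of step 3 and value of joint kickstand above 1.8 rad and velocity of joint frame between -0.1 and 0.1 rad/s); the arm keeps its last pose, push and grip.
It fails at once if the wrench, the black tape roll or the fitting is shifted by more than 2 cm (distance of any of wrench, black_tape, fitting from where it was at the start of the episode above 0.02 m).
It also fails if it takes over 54 s, if anything falls off the work surface, if the arm or the gripper's body presses on something with over 40 N, if the wrist force passes 120 N, or if a joint passes its speed limit or range.

## Working session

There is one attempt and no reset: what is moved stays moved. The work goes in short steps, Python scripts to look and compute and a tool call to move; the robot and the scene stay as the last step left them, time stands still between calls to the robot, and variables do not carry over. Pictures are saved under pics/ and viewed, at most 12 in all, crops included, and the job is handed in when it is done.

Besides the shell and the picture viewer there is one more tool, called as a command line: name --pt "numbers of a row" for each row, then --argument value for the rest. move_arm: Moves the arm, as the interface text tells. Its arguments: {"type":"object","properties":{"motion":{"type":"array","items":{"type":"array","items":{"type":"number"}}},"grip_force":{"type":"number"}},"required":["motion"]}

```bash
mkdir -p pics; cat > h.py <<'E'
import numpy as np, cv2
from rig import sensors, grab_frame, camera_params, order
def snap(n,out):
    p,d=grab_frame(n); cv2.imwrite(f'pics/{out}.png',p[:,:,::-1]); np.save(f'pics/{out}.npy',d); return p,d
def w(n,d,u,v,z=None):
    c=camera_params(n);K=c['camera_matrix'];T=np.array(c['world_from_camera'])
    r=np.linalg.inv(K)@[u,v,1]
    if z is None:
        q=d[max(v-1,0):v+2,max(u-1,0):u+2];q=q[q>0]; s=np.median(q)
    else: s=(z-T[2,3])/(T[:3,:3]@r)[2]
    return (T[:3,:3]@(r*s)+T[:3,3]).round(1)
E
python3 - <<'E'
from h import *
print(sensors.sense())
snap('top','top1');snap('scene','sc1')
for n in('top','scene'):print(camera_params(n))
E
```

```text
{'clock': 0.0, 'qpos': array([-1.16238344e+00,  3.53702839e-01,  1.63411046e+00,  8.09284887e-06,
        1.15521205e+00, -2.37839065e-03]), 'qvel': array([-0.0013814 ,  0.00024831,  0.00025691,  0.00051368, -0.0004234 ,
        0.00201675]), 'joint_efforts': array([-1.98377275e-03, -6.05259490e+01, -3.42066872e+01, -1.40672687e-04,
        9.44063271e-03,  1.47457274e-05]), 'eef_pos': array([ 249.39832618, -572.53254667,  205.33768297]), 'tcp_rot': array([-3.14015997e+00, -1.08068066e-05,  4.10788001e-01]), 'contact_force': array([0.07912478, 0.59412273, 0.2343085 ]), 'wrist_torque': array([-0.01324504,  0.03858453, -0.01376463]), 'grasp_force': 0.0, 'opening': 0.9989436083471347}
{'camera_matrix': array([[380.3811535 ,   0.        , 323.16255838],
       [  0.        , 380.3811535 , 191.56350063],
       [  0.        ,   0.        ,   1.        ]]), 'world_from_camera': array([[-2.13711740e-03, -9.89118865e-01,  1.47103034e-01,
         3.82443502e+02],
       [-9.99826127e-01,  4.83849070e-03,  1.80084431e-02,
         5.40262826e+01],
       [-1.85242475e-02, -1.47038971e-01, -9.88957225e-01,
         1.17342696e+03],
       [ 0.00000000e+00,  0.00000000e+00,  0.00000000e+00,
         1.00000000e+00]])}
{'camera_matrix': array([[371.54421305,   0.        , 320.41030599],
       [  0.        , 371.54421305, 199.77596424],
       [  0.        ,   0.        ,   1.        ]]), 'world_from_camera': array([[-4.76366945e-01, -3.87162317e-01,  7.89417427e-01,
        -4.42462107e+02],
       [-8.78880449e-01,  2.35580693e-01, -4.14814288e-01,
         5.41763766e+02],
       [-2.53710439e-02, -8.91407358e-01, -4.52492246e-01,
         7.03154063e+02],
       [ 0.00000000e+00,  0.00000000e+00,  0.00000000e+00,
         1.00000000e+00]])}
```

View pics/top1.png

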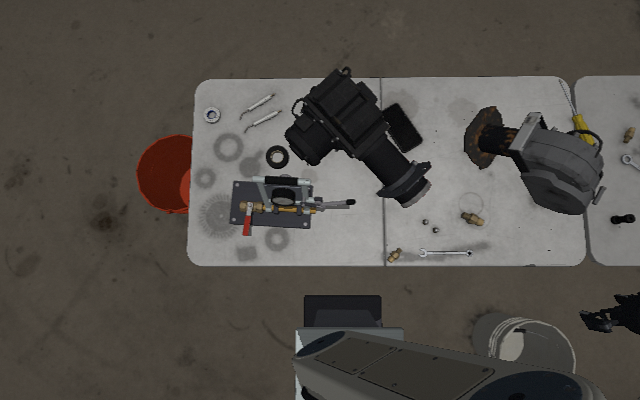

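View pics/sc1.png

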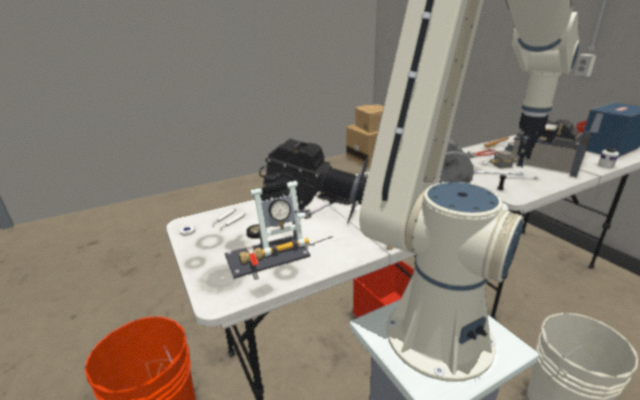

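The top view shows the stand at about (272,205), with the red lever at (248,220) and the kickstand at (340,204). The tape is at (277,157), the fittings at (394,256) and (472,218), and the spanner at (445,253). Next I'll enlarge a crop.

```bash
python3 - <<'E'
from h import *
p=cv2.imread('pics/top1.png'); cv2.imwrite('pics/c1.png',cv2.resize(p[165:265,220:370],None,fx=5,fy=5,interpolation=cv2.INTER_CUBIC))
E
```

```text
(no output)
```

View pics/c1.png

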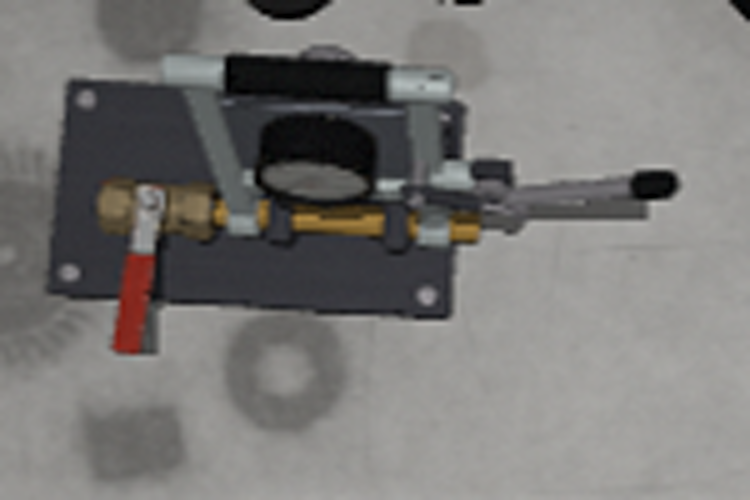

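The crop shows plate corners at (68,80), (50,292) and (450,317). The valve axis is near (149,203), the lever end at (127,352), the top bar from (165,68) to (453,85), and the kick foot at (658,184).

```bash
python3 - <<'E'
from h import *
d=np.load('pics/top1.npy')
f=lambda a,b,z=None:w('top',d,220+a/5-.4 if z is not None else round(220+a/5-.4),165+b/5-.4 if z is not None else round(165+b/5-.4),z)
for n,a,b,z in [('c-bl',68,80,12),('c-fl',50,292,12),('c-fr',450,317,12),('axis',149,203,57),('tip',127,352,57),('barL',165,68,215),('barR',453,85,215),('barM',308,76,215),('kfoot',658,184,None),('kf2',650,184,None),('tip',127,340,None),('barM',308,76,None),('piv',500,195,None),('leg',580,190,None)]:print(n,f(a,b,z))
x=w('top',d,277,157,0);print('tape',x)
E
```

```text
c-bl [591.1 355.3  12. ]
c-fl [459.2 362.1  12. ]
c-fr [443.2 116.7  12. ]
axis [508.7 293.   57. ]
tip [421.  303.6  57. ]
barL [560.6 252.8 215. ]
barR [550.9 104.6 215. ]
barM [556.  179.1 215. ]
kfoot [509.   -2.9 146. ]
kf2 [ 5.09e+02 -2.00e-01  1.46e+02]
tip [426.9 304.2  55.3]
barM [554.4 178.8 221.2]
piv [503.6  82.  124.3]
leg [505.   37.7 134.4]
tape [668.4 221.5   0. ]
```

```bash
cat >> h.py <<'E'
from scipy.spatial.transform import Rotation as Ro
def plan(tgts,opn):
    """tgts: list of (xyz mm, rpy) -> rows relative to the current pose"""
    s=sensors.sense();R0=Ro.from_euler('xyz',s['tcp_rot']);p0=s['eef_pos'];out=[]
    for p,e in tgts:
        r=(R0.inv()*Ro.from_euler('xyz',e)).as_rotvec(); t=R0.inv().apply(np.array(p)-p0)/1000
        out.append([*r.round(3),*t.round(4),opn])
    print(str([[float(x) for x in o] for o in out]))
def line(p1,e1,n,opn):
    s=sensors.sense();p0=s['eef_pos'];from scipy.spatial.transform import Slerp
    S=Slerp([0,1],Ro.from_euler('xyz',[s['tcp_rot'],e1]))
    plan([(p0+(np.array(p1)-p0)*k/n,S(k/n).as_euler('xyz')) for k in range(1,n+1)],opn)
E
python3 - <<'E'
from h import *
line([345,-135,240],[np.pi,0,.411+1.31],8,.045)
E
```

```text
[[-0.0, -0.0, -0.164, 0.0328, -0.0454, -0.0043, 0.045], [-0.0, -0.0, -0.328, 0.0656, -0.0908, -0.0085, 0.045], [-0.0, -0.0, -0.491, 0.0984, -0.1361, -0.0128, 0.045], [-0.001, -0.0, -0.655, 0.1312, -0.1815, -0.017, 0.045], [-0.001, -0.001, -0.819, 0.164, -0.2269, -0.0213, 0.045], [-0.001, -0.001, -0.983, 0.1968, -0.2723, -0.0256, 0.045], [-0.001, -0.001, -1.146, 0.2296, -0.3177, -0.0298, 0.045], [-0.001, -0.001, -1.31, 0.2624, -0.363, -0.0341, 0.045]]
```

move_arm --pt "0 0 -0.164 0.033 -0.045 -0.004 0.045" --pt "0 0 -0.328 0.066 -0.091 -0.009 0.045" --pt "0 0 -0.491 0.098 -0.136 -0.013 0.045" --pt "0 0 -0.655 0.131 -0.182 -0.017 0.045" --pt "0 0 -0.819 0.164 -0.227 -0.021 0.045" --pt "0 0 -0.983 0.197 -0.272 -0.026 0.045" --pt "0 0 -1.146 0.23 -0.318 -0.03 0.045" --pt "0 0 -1.31 0.262 -0.363 -0.034 0.045"

```text
clock: 1.1
eef_pos: [344.7, -133.9, 240.2]
tcp_rot: [3.141, 0.0, 1.726]
contact_force: [0.3, -0.3, 0.2]
opening: 0.527
grasp_force: 0.0
```

```bash
python3 - <<'E'
from h import *
s=sensors.sense();print(s['eef_pos'],s['tcp_rot'])
line([434,302,150],[np.pi,0,np.radians(173)],8,.045)
E
```

```text
[ 344.74751708 -133.85179421  240.20884905] [3.14123836e+00 7.38753802e-05 1.72570178e+00]
[[0.0, 0.0, -0.162, 0.0521, 0.0194, 0.0113, 0.045], [0.0, 0.0, -0.323, 0.1042, 0.0388, 0.0226, 0.045], [0.0, 0.0, -0.485, 0.1563, 0.0583, 0.0338, 0.045], [0.0, 0.0, -0.647, 0.2084, 0.0777, 0.0451, 0.045], [0.0, 0.0, -0.809, 0.2605, 0.0971, 0.0564, 0.045], [0.0, 0.0, -0.97, 0.3127, 0.1165, 0.0677, 0.045], [0.0, 0.0, -1.132, 0.3648, 0.136, 0.079, 0.045], [0.0, 0.0, -1.294, 0.4169, 0.1554, 0.0902, 0.045]]
```

move_arm --pt "0 0 -0.162 0.052 0.019 0.0 0.045" --pt "0 0 -0.323 0.104 0.039 0.01 0.045" --pt "0 0 -0.485 0.156 0.058 0.02 0.045" --pt "0 0 -0.647 0.208 0.078 0.035 0.045" --pt "0 0 -0.809 0.26 0.097 0.05 0.045" --pt "0 0 -0.97 0.313 0.117 0.065 0.045" --pt "0 0 -1.132 0.365 0.136 0.08 0.045" --pt "0 0 -1.294 0.417 0.155 0.09 0.045"

```text
clock: 2.1
eef_pos: [435.4, 301.6, 149.1]
tcp_rot: [-3.141, -0.001, 3.021]
contact_force: [1.0, -0.4, 0.9]
opening: 0.529
grasp_force: 0.0
```

```bash
python3 - <<'E'
from h import *
s=sensors.sense();print(s['eef_pos'],s['tcp_rot'])
print(camera_params('wrist')['world_from_camera'])
snap('wrist','w1')
line([434,302,39],[np.pi,0,np.radians(173)],3,.045)
E
```

```text
[435.42273674 301.60889398 149.08031305] [-3.14077441e+00 -7.17271304e-04  3.02055879e+00]
[[ 1.21360265e-01  9.41719122e-01  3.13746365e-01  3.54865899e+02]
 [ 9.92608212e-01 -1.14886877e-01 -3.91144832e-02  3.11802282e+02]
 [-7.89516751e-04  3.16174162e-01 -9.48700836e-01  3.17481290e+02]
 [ 0.00000000e+00  0.00000000e+00  0.00000000e+00  1.00000000e+00]]
[[0.001, 0.0, 0.003, 0.0009, -0.002, 0.0365, 0.045], [0.002, 0.0, 0.006, 0.0017, -0.004, 0.073, 0.045], [0.003, 0.0, 0.009, 0.0026, -0.006, 0.1095, 0.045]]
```

View pics/w1.png

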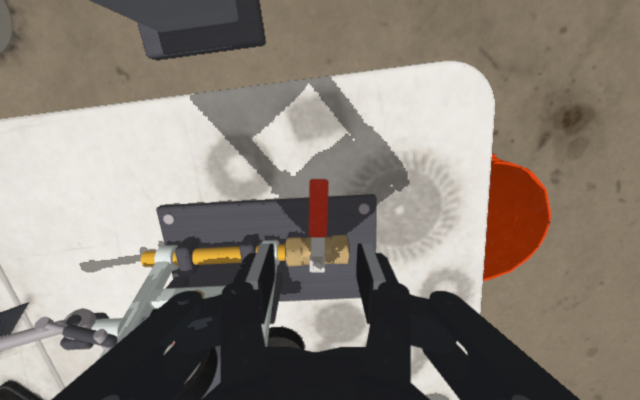

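The wrist view shows the lever, (318,180) to (318,270), centred between the fingers. I'll descend and grip it.

move_arm --pt "0 0 0 0.001 0 0.036 0.045" --pt "0 0 0 0.002 0 0.073 0.045" --pt "0 0 0 0.002 0 0.108 0.045" --pt "0 0 0 0.002 0 0.108 0.045" --pt "0 0 0 0.002 0 0.108 0.01" --pt "0 0 0 0.002 0 0.108 0.01" --pt "0 0 0 0.002 0 0.108 0.01" --pt "0 0 0 0.002 0 0.108 0.01" --grip_force 20

```text
clock: 3.15
eef_pos: [434.1, 300.4, 42.7]
tcp_rot: [3.141, 0.001, 3.015]
contact_force: [-0.1, 0.8, -0.2]
opening: 0.12
grasp_force: 0.0
```

```bash
python3 - <<'E'
from h import *
s=sensors.sense();print(s['eef_pos'],s['tcp_rot'],s['opening'],s['grasp_force'])
A=np.array([508.7,293]);p=s['eef_pos'];v=p[:2]-A;a0=np.arctan2(v[1],v[0]);r=np.hypot(*v);y0=s['tcp_rot'][2]
print(np.degrees(a0),r,np.degrees(y0))
end=np.radians(131.4)
T=[]
for k in range(1,8):
    da=(end-a0)*k/7; a=a0+da; T.append(([*(A+r*np.array([np.cos(a),np.sin(a)])),p[2]],[np.pi,0,y0+da]))
plan(T,.01)
E
```

```text
[434.13335423 300.36795972  42.72328614] [3.14085175e+00 7.98162232e-04 3.01472691e+00] 0.11978144301330233 0.0
174.35689928682993 74.9297770686015 172.73112861318953
[[0.001, 0.001, 0.107, -0.0002, 0.008, 0.0, 0.01], [0.001, 0.001, 0.214, -0.0013, 0.016, 0.0, 0.01], [0.001, 0.001, 0.321, -0.0032, 0.0238, 0.0, 0.01], [0.001, 0.001, 0.428, -0.0059, 0.0313, 0.0, 0.01], [0.001, 0.001, 0.536, -0.0094, 0.0385, 0.0, 0.01], [0.001, 0.001, 0.643, -0.0137, 0.0453, 0.0, 0.01], [0.001, 0.0, 0.75, -0.0186, 0.0516, 0.0001, 0.01]]
```

The fingers closed to 10 mm with no force, so they don't seem to have the 18 mm lever. I'll look.

```bash
python3 - <<'E'
from h import *
p,d=snap('wrist','w2'); snap('top','top2'); q=cv2.imread('pics/top2.png')
cv2.imwrite('pics/w2c.png',np.hstack([cv2.resize(p[120:320,200:440,::-1],(480,400)),cv2.resize(q[165:265,220:300],(320,400))]))
E
```

```text
(no output)
```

View pics/w2c.png

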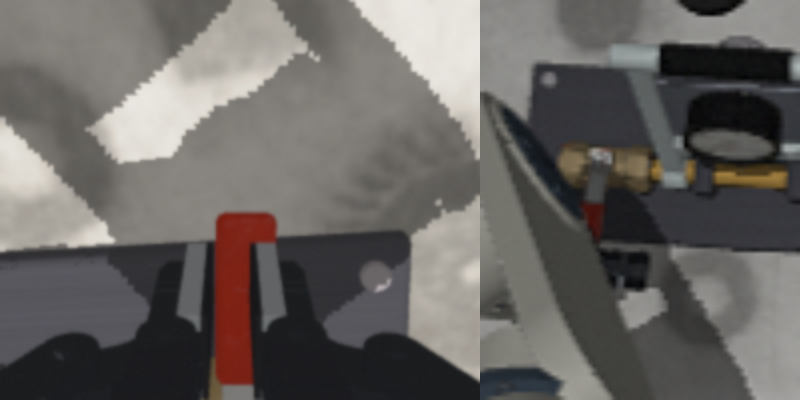

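move_arm --pt "0 0 0 0 0 0.003 0.0" --pt "0 0 0 0 0 0.006 0.0" --grip_force 20

```text
clock: 3.5
eef_pos: [433.7, 300.1, 35.8]
tcp_rot: [-3.142, -0.0, 3.015]
contact_force: [0.4, -0.3, 0.7]
opening: -0.002
grasp_force: 0.0
```

```bash
python3 - <<'E'
from h import *
s=sensors.sense();print(s['eef_pos'],s['opening'],s['grasp_force'])
p,d=snap('wrist','w3'); snap('top','top3')
for v in(220,230,240,250,260,270,280):print(v,[(u,list(map(float,w('wrist',d,u,v)))) for u in(295,310,318,328,335)])
cv2.imwrite('pics/w3c.png',cv2.resize(p[190:340,220:420,::-1],(800,600),interpolation=cv2.INTER_CUBIC))
E
```

```text
[433.7245475  300.13190352  35.83528912] -0.0016458446896880931 0.0
220 [(295, [435.9, 284.3, -0.0]), (310, [437.4, 295.6, -0.3]), (318, [438.0, 301.7, 0.1]), (328, [439.1, 309.2, -0.1]), (335, [439.6, 314.5, 0.4])]
230 [(295, [444.1, 283.0, 0.0]), (310, [445.6, 294.5, -0.1]), (318, [446.3, 300.7, 0.1]), (328, [447.4, 308.3, -0.1]), (335, [448.1, 313.7, -0.1])]
240 [(295, [452.6, 281.8, -0.1]), (310, [425.3, 298.3, 57.9]), (318, [425.6, 302.7, 58.6]), (328, [426.2, 308.3, 58.8]), (335, [426.8, 312.1, 58.5])]
250 [(295, [455.5, 282.1, 10.8]), (310, [422.9, 298.9, 74.0]), (318, [423.0, 302.9, 74.9]), (328, [424.2, 307.9, 73.7]), (335, [432.5, 311.5, 59.5])]
260 [(295, [425.4, 291.1, 77.9]), (310, [422.6, 299.1, 84.3]), (318, [423.1, 302.8, 84.2]), (328, [423.7, 307.5, 84.2]), (335, [428.5, 310.8, 76.8])]
270 [(295, [425.8, 291.6, 86.3]), (310, [422.5, 299.3, 93.0]), (318, [422.9, 302.8, 93.0]), (328, [423.9, 307.1, 92.4]), (335, [428.0, 310.2, 86.6])]
280 [(295, [419.4, 293.8, 104.0]), (310, [423.8, 299.2, 98.6]), (318, [424.3, 302.6, 98.6]), (328, [422.7, 306.9, 101.6]), (335, [421.5, 309.8, 103.9])]
```

View pics/w3c.png

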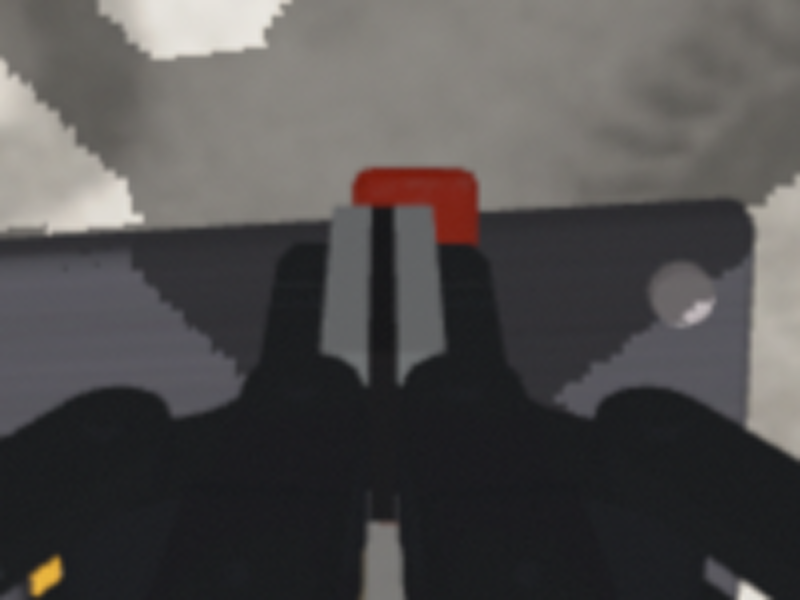

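The fingers shut fully, with the lever visible in front of or below the pads. I'll check where the finger ends really are, using the earlier unobstructed wrist depth.

```bash
python3 - <<'E'
from h import *
c=camera_params('wrist');K=c['camera_matrix'];T=np.array(c['world_from_camera']);s=sensors.sense()
print(s['eef_pos'])
for n in('w1','w3'):
    d=np.load(f'pics/{n}.npy');v,u=np.mgrid[:400,:640]
    P=np.linalg.inv(K)@np.stack([u.ravel()*1.,v.ravel(),np.ones(u.size)])*d.ravel()
    P=(T[:3,:3]@P).T+T[:3,3]
    R=Ro.from_euler('xyz',s['tcp_rot']);Q=R.inv().apply(P-s['eef_pos'])  # tool frame (fixed camera mount)
    ok=(d.ravel()>0)&(abs(Q[:,0])<16)&(abs(Q[:,1])<45)&(Q[:,2]<5)&(Q[:,2]>-60)
    q=Q[ok];o=np.argsort(-q[:,2])[:400:25];print(n,q[o].round(0).tolist())
    print(np.histogram(q[:,2],bins=np.arange(-60,6,5)))
E
```

```text
[433.48509663 299.94431911  35.58604178]
w1 [[-6.0, -22.0, -28.0], [5.0, -22.0, -29.0], [2.0, 23.0, -31.0], [7.0, 23.0, -32.0], [7.0, 23.0, -33.0], [11.0, 29.0, -33.0], [8.0, 23.0, -33.0], [11.0, -25.0, -34.0], [11.0, 27.0, -35.0], [11.0, -24.0, -35.0], [6.0, 32.0, -35.0], [6.0, 34.0, -36.0], [11.0, -23.0, -36.0], [11.0, -23.0, -37.0], [11.0, -22.0, -37.0], [11.0, -24.0, -37.0]]
(array([516, 485, 411, 389, 332, 186,  36,   0,   0,   0,   0,   0,   0]), array([-60, -55, -50, -45, -40, -35, -30, -25, -20, -15, -10,  -5,   0,
         5]))
w3 [[10.0, 13.0, -19.0], [12.0, 11.0, -20.0], [11.0, 1.0, -21.0], [11.0, 12.0, -21.0], [11.0, 3.0, -22.0], [8.0, 14.0, -22.0], [3.0, 12.0, -22.0], [5.0, 9.0, -22.0], [11.0, -2.0, -22.0], [5.0, 11.0, -23.0], [9.0, 10.0, -23.0], [11.0, 8.0, -23.0], [9.0, -1.0, -23.0], [10.0, 2.0, -23.0], [2.0, 11.0, -23.0], [4.0, 10.0, -24.0]]
(array([293, 339, 312, 279, 240, 161,   5, 374,  31,   0,   0,   0,   0]), array([-60, -55, -50, -45, -40, -35, -30, -25, -20, -15, -10,  -5,   0,
         5]))
```

By the wrist depth the real fingertips end about 25 mm behind the reported TCP, at z≈61, just above the lever. I'll open and go about 22 mm lower, watching the force.

move_arm --pt "0 0 0 0 -0.003 -0.01 0.045" --pt "0 0 0 0 -0.003 -0.01 0.045" --pt "0 0 0 0 -0.003 -0.01 0.045" --pt "0 0 0 0 -0.003 0.006 0.045" --pt "0 0 0 0 -0.003 0.02 0.045" --pt "0 0 0 0 -0.003 0.02 0.045"

```text
clock: 4.35
eef_pos: [432.1, 296.3, 14.2]
tcp_rot: [-3.139, -0.003, 3.015]
contact_force: [-0.0, 0.8, -0.5]
opening: 0.528
grasp_force: 0.0
```

move_arm --pt "0 0 0 0 0 0 0.01" --pt "0 0 0 0 0 0 0.01" --pt "0 0 0 0 0 0 0.01" --pt "0 0 0 0 0 0 0.01" --pt "0 0 0 0 0 0 0.01" --grip_force 20

```text
clock: 4.97
eef_pos: [433.8, 299.0, 16.5]
tcp_rot: [3.139, 0.001, 3.015]
contact_force: [-2.3, 8.8, -5.1]
opening: 0.204
grasp_force: 19.7
```

```bash
python3 - <<'E'
from h import *
s=sensors.sense();print(s['eef_pos'],s['tcp_rot'],s['opening'],s['grasp_force'],s['contact_force'])
A=np.array([508.7,293]);p=s['eef_pos'];v=p[:2]-A;a0=np.arctan2(v[1],v[0]);r=np.hypot(*v);y0=s['tcp_rot'][2]
print(np.degrees(a0),r,np.degrees(y0))
end=np.radians(131.4)
T=[]
for k in range(1,8):
    da=(end-a0)*k/7; a=a0+da; T.append(([*(A+r*np.array([np.cos(a),np.sin(a)])),p[2]],[np.pi,0,y0+da]))
plan(T,.01)
E
```

```text
[433.752608   298.98689852  16.48321977] [3.13881013e+00 8.78300738e-04 3.01482287e+00] 0.204381902135113 19.693615771830082 [-2.30812761  8.79519735 -5.08097578]
175.43283396832896 75.18613250456828 172.73662640552615
[[0.003, 0.001, 0.11, -0.0001, 0.0083, 0.0, 0.01], [0.003, 0.001, 0.22, -0.001, 0.0164, 0.0, 0.01], [0.003, 0.0, 0.329, -0.0029, 0.0245, 0.0001, 0.01], [0.003, 0.0, 0.439, -0.0056, 0.0323, 0.0001, 0.01], [0.003, 0.0, 0.549, -0.0092, 0.0397, 0.0001, 0.01], [0.003, -0.0, 0.659, -0.0135, 0.0467, 0.0001, 0.01], [0.003, -0.0, 0.769, -0.0186, 0.0532, 0.0002, 0.01]]
```

Gripped at 17.4 mm with 20 N. Now I'll swing it to 45°.

move_arm --pt "0 0 0.11 -0.001 0.011 0 0.01" --pt "0 0 0.22 -0.002 0.019 0 0.01" --pt "0 0 0.33 -0.004 0.027 0 0.01" --pt "0 0 0.44 -0.007 0.035 0 0.01" --pt "0 0 0.55 -0.011 0.0425 0 0.01" --pt "0 0 0.66 -0.015 0.0495 0 0.01" --pt "0 0 0.72 -0.02 0.056 0 0.01" --pt "0 0 0.72 -0.02 0.056 0 0.01"

```text
clock: 5.98
eef_pos: [459.9, 351.9, 16.3]
tcp_rot: [3.141, -0.002, 2.294]
contact_force: [-4.6, 8.6, -0.7]
opening: 0.201
grasp_force: 20.0
```

```bash
python3 - <<'E'
from h import *
s=sensors.sense();print(s['eef_pos'],s['tcp_rot'],s['opening'],s['grasp_force'],s['contact_force'],s['wrist_torque'])
v=s['eef_pos'][:2]-[508.7,293];print(np.degrees(np.arctan2(v[1],v[0]))-86.4,np.hypot(*v),np.degrees(s['tcp_rot'][2])-86.4)
E
```

```text
[459.85765263 351.94827612  16.33365603] [ 3.14069216e+00 -1.82326336e-03  2.29368016e+00] 0.201378746496181 19.970521330833435 [-4.63892243  8.61342686 -0.65784918] [1.34726928 0.89433651 0.11823959]
43.24388104410511 76.55373376418885 45.01819295588294
```

The lever is at about 44–45°. I'll release it, rise and check.

move_arm --pt "0 0 0 0 0 0 0.045" --pt "0 0 0 0 0 0 0.045" --pt "0 0 0 0 0 0 0.045" --pt "0 0 0 0 0 -0.04 0.045" --pt "0 0 0 0 0 -0.1 0.045" --pt "0 0 0 0 0 -0.16 0.045" --pt "0 0 0 0 -0.03 -0.22 0.045" --pt "0 0 0 0 -0.06 -0.22 0.045"

```text
clock: 6.98
eef_pos: [417.2, 311.5, 240.6]
tcp_rot: [3.134, 0.001, 2.295]
contact_force: [-0.2, -0.7, -0.3]
opening: 0.526
grasp_force: 0.0
```

```bash
python3 - <<'E'
from h import *
s=sensors.sense();print(s['eef_pos'],s['tcp_rot'])
p,d=snap('wrist','w4')
hsv=cv2.cvtColor(p,cv2.COLOR_RGB2HSV)
c=camera_params('wrist');K=c['camera_matrix'];T=np.array(c['world_from_camera'])
v,u=np.mgrid[:400,:640];P=(T[:3,:3]@(np.linalg.inv(K)@np.stack([u.ravel()*1.,v.ravel(),np.ones(u.size)])*d.ravel())).T+T[:3,3]
m=((hsv[...,1]>140)&((hsv[...,0]<8)|(hsv[...,0]>172))).ravel()&(abs(P[:,2]-57)<5)&(d.ravel()>0)
q=P[m];print(len(q),q.mean(0))
if len(q)>20:
    l=cv2.fitLine(q[:,:2].astype(np.float32),2,0,.01,.01).ravel();a=np.degrees(np.arctan2(l[1],l[0]))%180;print('lever',a,a-86.4)
line([435,150,260],[np.pi,0,2.9],5,0.0)
E
```

```text
[417.17667207 311.46626413 240.63926443] [3.13366678e+00 8.18405956e-04 2.29462359e+00]
601 [465.45353391 335.51912909  56.48076369]
lever 131.65495 45.25495
[[0.0, 0.0, -0.121, -0.0266, -0.0177, -0.0043, 0.0], [0.001, 0.0, -0.242, -0.0532, -0.0353, -0.0086, 0.0], [0.001, 0.001, -0.363, -0.0798, -0.053, -0.0128, 0.0], [0.001, 0.001, -0.484, -0.1064, -0.0706, -0.0171, 0.0], [0.001, 0.001, -0.605, -0.133, -0.0883, -0.0214, 0.0]]
```

The lever measures 45.3°. Moving to the kickstand.

move_arm --pt "0 0 -0.121 -0.027 -0.018 -0.004 0" --pt "0 0 -0.242 -0.053 -0.035 -0.009 0" --pt "0 0 -0.363 -0.08 -0.053 -0.013 0" --pt "0 0 -0.484 -0.106 -0.07 -0.017 0" --pt "0 0 -0.605 -0.133 -0.088 -0.02 0"

```text
clock: 7.65
eef_pos: [437.6, 151.3, 256.1]
tcp_rot: [-3.142, 0.0, 2.904]
contact_force: [0.7, -0.4, -0.3]
opening: -0.004
grasp_force: 0.0
```

```bash
python3 - <<'E'
from h import *
s=sensors.sense();print(s['eef_pos'],s['tcp_rot'])
line([506,18,175],[np.pi,0,2.9],5,0.0)
E
```

```text
[437.56487454 151.34666488 256.12048261] [-3.14152112e+00  5.63633175e-05  2.90360963e+00]
[[-0.0, 0.0, 0.001, -0.0196, -0.0227, 0.0162, 0.0], [-0.0, 0.0, 0.001, -0.0392, -0.0454, 0.0325, 0.0], [-0.0, 0.0, 0.002, -0.0588, -0.0681, 0.0487, 0.0], [-0.0, 0.0, 0.003, -0.0783, -0.0908, 0.0649, 0.0], [-0.0, 0.0, 0.004, -0.0979, -0.1134, 0.0811, 0.0]]
```

move_arm --pt "0 0 0 -0.015 -0.03 0.0 0" --pt "0 0 0 -0.03 -0.06 0.0 0" --pt "0 0 0 -0.05 -0.09 0.02 0" --pt "0 0 0 -0.08 -0.113 0.05 0" --pt "0 0 0 -0.098 -0.113 0.081 0" --pt "0 0 0 -0.098 -0.113 0.081 0"

```text
clock: 8.4
eef_pos: [504.6, 18.6, 173.0]
tcp_rot: [-3.14, -0.004, 2.898]
contact_force: [-0.6, 0.7, 0.2]
opening: -0.001
grasp_force: 0.0
```

```bash
python3 - <<'E'
from h import *
s=sensors.sense();print(s['eef_pos'],s['tcp_rot'])
p,d=snap('wrist','w5')
c=camera_params('wrist');K=c['camera_matrix'];T=np.array(c['world_from_camera'])
q=np.array([510,17,135,1]);
cv2.imwrite('pics/w5c.png',p[:,:,::-1])
t,dt=snap('top','top5')
for n,v,u in [('foot',202,352),('leg',203,336)]: print(n,w('top',dt,u,v))
f=np.array([.998,-.063,0]);l=np.array([.063,.998,0]);z=np.array([0,0,1.]);piv=np.array([503,97,115.])
T=[]
for th in [0,.2,.4,.6,.8,1.0,1.15]:
    b=th-.262;c=piv+80*(-np.cos(b)*l+np.sin(b)*(-.462*f-.887*z));T.append(([c[0],c[1],c[2]+6-25],[np.pi,0,2.9]));print(c.round())
plan(T,0.)
E
```

```text
[504.56912581  18.61430855 172.96853068] [-3.14031581 -0.00425851  2.89839553]
foot [463.8  14.9 498.5]
leg [472.8  42.  408. ]
[508.  19. 133.]
[500.  17. 119.]
[493.  18. 105.]
[486.  22.  91.]
[480.  30.  79.]
[474.  39.  67.]
[471.  48.  60.]
[[-0.0, -0.001, -0.0, -0.0025, 0.0005, 0.0609, 0.0], [-0.0, -0.001, -0.0, 0.0042, -0.0033, 0.0749, 0.0], [-0.0, -0.001, -0.0, 0.0115, -0.004, 0.0891, 0.0], [-0.0, -0.001, -0.0, 0.0192, -0.0016, 0.1029, 0.0], [-0.0, -0.001, -0.0, 0.027, 0.0039, 0.1157, 0.0], [-0.0, -0.001, -0.0, 0.0345, 0.0122, 0.1271, 0.0], [-0.0, -0.001, -0.0, 0.0398, 0.0201, 0.1344, 0.0]]
```

View pics/w5c.png

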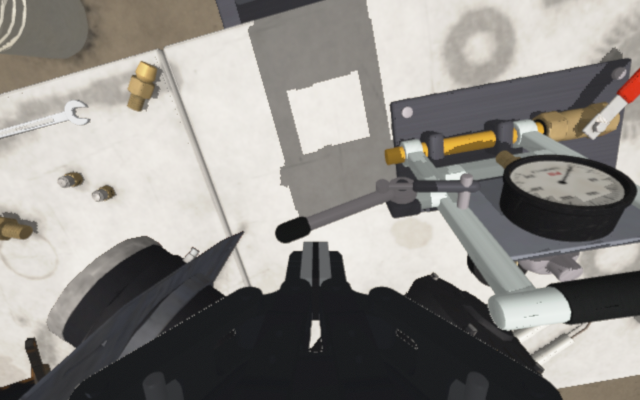

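The wrist view shows the leg from the rubber foot at (290,230) to its pivot near (400,187). The fingertips are at (316,245), above it and to the back. I'll measure the leg in this view.

```bash
python3 - <<'E'
from h import *
d=np.load('pics/w5.npy')
for u,v in[(283,233),(290,230),(300,226),(320,219),(345,210),(370,201),(400,187)]:print(u,v,w('wrist',d,u,v))
for u,v in[(310,245),(322,245)]:print(u,v,w('wrist',d,u,v))
E
```

```text
283 233 [509.2  -5.6 150.9]
290 230 [ 5.084e+02 -2.000e-01  1.503e+02]
300 226 [507.8   7.5 148.4]
320 219 [508.4  22.6 142.5]
345 210 [507.6  42.4 138. ]
370 201 [507.   62.7 132.9]
400 187 [500.3  86.2 135.8]
310 245 [494.4  19.5 208.5]
322 245 [495.5  25.7 209.3]
```

move_arm --pt "0 0 0 -0.0025 0 0.03 0" --pt "0 0 0 -0.0025 0 0.055 0" --pt "0 0 0 0.0 -0.001 0.066 0" --pt "0 0 0 0.004 -0.003 0.075 0" --pt "0 0 0 0.008 -0.004 0.082 0" --pt "0 0 0 0.0115 -0.004 0.089 0"

```text
clock: 9.25
eef_pos: [493.6, 18.2, 86.3]
tcp_rot: [3.141, 0.001, 2.9]
contact_force: [-1.4, 0.3, 2.8]
opening: -0.003
grasp_force: 1.1
```

```bash
python3 - <<'E'
from h import *
s=sensors.sense();print(s['eef_pos'],s['contact_force'],s['wrist_torque'])
p,d=snap('wrist','w6')
cv2.imwrite('pics/w6c.png',p[150:350,200:460,::-1])
E
```

```text
[493.56693295  18.22341222  86.2641025 ] [-1.41774851  0.27575962  2.75152753] [0.05058699 0.10879315 0.00506479]
```

View pics/w6c.png

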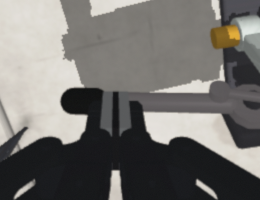

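```bash
python3 - <<'E'
from h import *
d=np.load('pics/w6.npy')
for u,v in[(275,251),(290,251),(316,251),(340,252),(380,253),(400,254),(305,245),(305,258),(305,265),(305,270),(328,265)]:print(u,v,w('wrist',d,u,v))
E
```

```text
275 251 [486.2  -3.4 107.7]
290 251 [487.3   5.3 109.5]
316 251 [482.4  21.4 125.3]
340 252 [493.4  32.4 111.8]
380 253 [496.6  53.2 116.3]
400 254 [498.9  63.2 117.7]
305 245 [480.6  16.  119.7]
305 258 [481.   16.4 132.4]
305 265 [481.2  16.5 138.2]
305 270 [480.9  16.8 142.9]
328 265 [483.7  26.7 138.3]
```

The finger is on top of the leg at about 0.4 rad, with the leg toward its front half. I'll continue with a small shift toward the robot.

move_arm --pt "0 0 0 0.008 0.001 0.007 0" --pt "0 0 0 0.0125 0.0025 0.015 0" --pt "0 0 0 0.0165 0.005 0.022 0" --pt "0 0 0 0.0205 0.008 0.029 0" --pt "0 0 0 0.0245 0.012 0.035 0" --pt "0 0 0 0.028 0.016 0.041 0" --pt "0 0 0 0.033 0.024 0.048 0" --pt "0 0 0 0.033 0.024 0.048 0"

```text
clock: 10.3
eef_pos: [466.6, 50.0, 37.5]
tcp_rot: [-3.141, -0.001, 2.901]
contact_force: [-0.1, 0.6, -0.1]
opening: -0.003
grasp_force: 0.0
```

```bash
python3 - <<'E'
from h import *
s=sensors.sense();print(s['eef_pos'],s['contact_force'])
p,d=snap('wrist','w7')
cv2.imwrite('pics/w7c.png',p[100:400,140:540,::-1])
E
```

```text
[466.58625537  50.01942697  37.53844339] [-0.09968315  0.58179765 -0.07636192]
```

View pics/w7c.png

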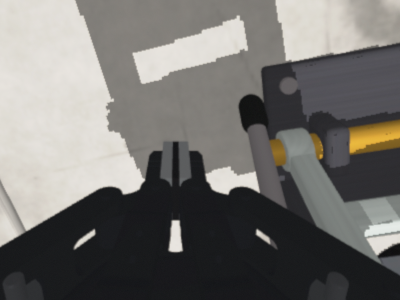

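The leg is now hanging down at about crop (260,150), beside the plate and away from the fingers. I'll verify by depth and head for the top bar.

```bash
python3 - <<'E'
from h import *
d=np.load('pics/w7.npy')
print('foot',w('wrist',d,391,210),w('wrist',d,402,250))
line([445,40,285],[np.pi,0,2.2],5,0.06)
E
```

```text
foot [459.   98.9  43.6] [473.4  96.8  66.6]
[[-0.0, -0.0, 0.14, 0.0038, -0.003, -0.0494, 0.06], [-0.0, -0.0, 0.28, 0.0077, -0.0059, -0.0989, 0.06], [-0.0, -0.0, 0.42, 0.0115, -0.0089, -0.1483, 0.06], [-0.0, -0.0, 0.561, 0.0153, -0.0118, -0.1977, 0.06], [-0.0, -0.0, 0.701, 0.0191, -0.0148, -0.2471, 0.06]]
```

move_arm --pt "0 0 0 0.008 -0.01 -0.03 0" --pt "0 0 0 0.015 -0.015 -0.08 0" --pt "0 0 0.14 0.019 -0.015 -0.13 0.06" --pt "0 0 0.28 0.019 -0.015 -0.18 0.06" --pt "0 0 0.42 0.019 -0.015 -0.23 0.06" --pt "0 0 0.56 0.019 -0.015 -0.25 0.06" --pt "0 0 0.7 0.019 -0.015 -0.25 0.06"

```text
clock: 11.22
eef_pos: [446.4, 39.4, 290.6]
tcp_rot: [3.138, 0.002, 2.195]
contact_force: [0.1, 0.3, -1.1]
opening: 0.704
grasp_force: 0.0
```

```bash
python3 - <<'E'
from h import *
s=sensors.sense();print(s['eef_pos'],s['tcp_rot'])
line([556,179,285],[np.pi,0,1.508],6,0.06)
E
```

```text
[446.4006323   39.36963844 290.56550575] [3.13768326e+00 2.42184995e-03 2.19505593e+00]
[[0.001, 0.0, 0.115, 0.0082, 0.0284, 0.001, 0.06], [0.002, 0.0, 0.229, 0.0164, 0.0568, 0.002, 0.06], [0.002, 0.0, 0.344, 0.0246, 0.0853, 0.0031, 0.06], [0.003, 0.001, 0.458, 0.0328, 0.1137, 0.0041, 0.06], [0.004, 0.001, 0.573, 0.041, 0.1421, 0.0051, 0.06], [0.005, 0.001, 0.687, 0.0492, 0.1705, 0.0061, 0.06]]
```

move_arm --pt "0 0 0.115 0.008 0.028 0 0.06" --pt "0 0 0.23 0.016 0.057 0 0.06" --pt "0 0 0.344 0.025 0.085 0 0.06" --pt "0 0 0.458 0.033 0.114 0 0.06" --pt "0 0 0.573 0.041 0.142 0 0.06" --pt "0 0 0.687 0.049 0.1705 0 0.06" --pt "0 0 0.687 0.049 0.1705 0 0.06"

```text
clock: 12.1
eef_pos: [555.0, 180.4, 287.9]
tcp_rot: [3.141, -0.0, 1.514]
contact_force: [1.1, -0.7, 0.3]
opening: 0.701
grasp_force: 0.0
```

```bash
python3 - <<'E'
from h import *
s=sensors.sense();print(s['eef_pos'],s['tcp_rot'])
p,d=snap('wrist','w8'); cv2.imwrite('pics/w8c.png',p[:,:,::-1])
line([556,179,173],[np.pi,0,1.508],4,0.06)
E
```

```text
[555.03645749 180.41684397 287.91110539] [ 3.14141843e+00 -1.97575690e-04  1.51352874e+00]
[[-0.0, 0.0, 0.002, -0.0001, 0.0005, 0.0287, 0.06], [-0.0, 0.0, 0.003, -0.0002, 0.0009, 0.0574, 0.06], [-0.0, 0.0, 0.005, -0.0003, 0.0014, 0.0861, 0.06], [-0.001, 0.0, 0.007, -0.0004, 0.0018, 0.1148, 0.06]]
```

View pics/w8c.png

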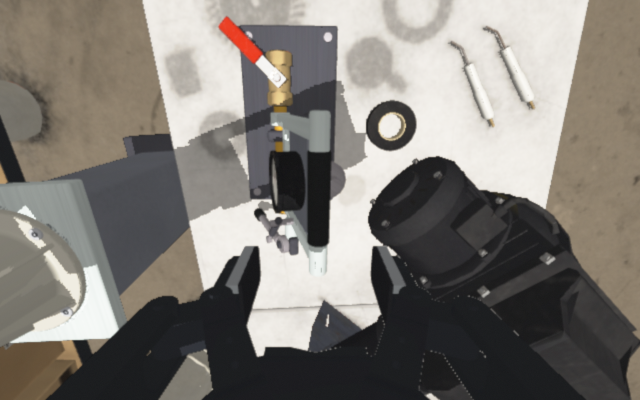

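The bar is centred between the fingers: bar at u≈318, fingers from 258 to 375. The black motor is to the right at (375,200), so I'll check its clearance.

```bash
python3 - <<'E'
from h import *
d=np.load('pics/w8.npy')
for u,v in[(375,200),(385,175),(425,165),(400,240),(460,200),(318,160),(318,200),(318,235)]:print(u,v,w('wrist',d,u,v))
E
```

```text
375 200 [636.3 123.7  67. ]
385 175 [6.653e+02 1.421e+02 2.000e-01]
425 165 [692.9 177.5  97. ]
400 240 [647.2 105.7 157.8]
460 200 [710.6 150.6 158. ]
318 160 [558.7 216.  223.7]
318 200 [556.8 181.9 224. ]
318 235 [555.1 149.1 223.7]
```

Clear. Bar top is at z=224, as expected. Descend and grip.

move_arm --pt "0 0 0 0 0.001 0.03 0.06" --pt "0 0 0 0 0.002 0.06 0.06" --pt "0 0 0 0 0.002 0.09 0.06" --pt "0 0 0 0 0.002 0.116 0.06" --pt "0 0 0 0 0.002 0.116 0.06"

```text
clock: 12.78
eef_pos: [554.4, 177.9, 170.6]
tcp_rot: [-3.138, 0.002, 1.514]
contact_force: [-0.5, -0.3, 1.1]
opening: 0.706
grasp_force: 0.0
```

move_arm --pt "0 0 0 0 0 0 0.01" --pt "0 0 0 0 0 0 0.01" --pt "0 0 0 0 0 0 0.01" --pt "0 0 0 0 0 0 0.01" --pt "0 0 0 0 0 0 0.01" --pt "0 0 0 0 0 0 0.01" --grip_force 30

```text
clock: 13.52
eef_pos: [557.6, 179.3, 173.5]
tcp_rot: [3.139, -0.001, 1.513]
contact_force: [1.4, -3.0, 6.4]
opening: 0.231
grasp_force: 29.7
```

```bash
python3 - <<'E'
from h import *
s=sensors.sense();print(s['eef_pos'],s['tcp_rot'],s['opening']*85.4,s['grasp_force'],s['contact_force'])
f=np.array([.998,-.063,0]);z=np.array([0,0,1.]);T=[]
for k in range(1,8):
    t=.28-.04*k
    T.append((s['eef_pos']+193*(np.sin(t)-np.sin(.28))*f+193*(np.cos(t)-np.cos(.28))*z,s['tcp_rot']))
plan(T,.01)
E
```

```text
[557.58493447 179.29578194 173.46025749] [ 3.13854184e+00 -5.81984691e-04  1.51290851e+00] 19.749487620533813 29.74735379219055 [ 1.35366277 -2.99223326  6.39053329]
[[0.0, 0.0, 0.0, 0.0, -0.0075, -0.002, 0.01], [0.0, 0.0, 0.0, 0.0001, -0.015, -0.0037, 0.01], [0.0, 0.0, 0.0, 0.0001, -0.0226, -0.0051, 0.01], [0.0, 0.0, 0.0, 0.0002, -0.0302, -0.0062, 0.01], [0.0, 0.0, 0.0, 0.0002, -0.0379, -0.007, 0.01], [0.0, 0.0, 0.0, 0.0002, -0.0456, -0.0075, 0.01], [0.0, 0.0, 0.0, 0.0003, -0.0533, -0.0077, 0.01]]
```

move_arm --pt "0 0 0 0 -0.0075 -0.004 0.01" --pt "0 0 0 0 -0.015 -0.0057 0.01" --pt "0 0 0 0 -0.0225 -0.007 0.01" --pt "0 0 0 0 -0.03 -0.008 0.01" --pt "0 0 0 0 -0.038 -0.009 0.01" --pt "0 0 0 0 -0.0455 -0.0095 0.01" --pt "0 0 0 0 -0.053 -0.0097 0.01" --pt "0 0 0 0 -0.053 -0.0097 0.01"

```text
clock: 14.52
eef_pos: [502.8, 182.8, 182.0]
tcp_rot: [-3.141, -0.001, 1.513]
contact_force: [2.2, 4.3, 3.1]
opening: 0.232
grasp_force: 31.4
```

```bash
python3 - <<'E'
from h import *
s=sensors.sense();print(s['eef_pos'],s['tcp_rot'],s['opening']*85.4,s['grasp_force'],s['contact_force'])
p,d=snap('wrist','w9');t,dt=snap('top','top9');sc,ds=snap('scene','sc9')
for u,v in[(318,160),(318,180),(318,200)]:print(u,v,w('wrist',d,u,v))
hsv=cv2.cvtColor(p,cv2.COLOR_RGB2HSV)
c=camera_params('wrist');K=c['camera_matrix'];T=np.array(c['world_from_camera'])
v,u=np.mgrid[:400,:640];P=(T[:3,:3]@(np.linalg.inv(K)@np.stack([u.ravel()*1.,v.ravel(),np.ones(u.size)])*d.ravel())).T+T[:3,3]
m=((hsv[...,1]>140)&((hsv[...,0]<8)|(hsv[...,0]>172))).ravel()&(abs(P[:,2]-57)<6)&(d.ravel()>0);q=P[m]
if len(q)>20:
    l=cv2.fitLine(q[:,:2].astype(np.float32),2,0,.01,.01).ravel();print('lever',np.degrees(np.arctan2(l[1],l[0]))%180-86.4)
# bar/upright points: high points near frame plane away from the fingers
m=(d.ravel()>0)&(P[:,1]>215)&(P[:,1]<262)&(P[:,2]>80)&(P[:,2]<240)&(P[:,0]<600)&(P[:,0]>420)
for a,b in((80,120),(120,160),(160,200),(200,240)):
    k=m&(P[:,2]>=a)&(P[:,2]<b);print(a,k.sum(),P[k].mean(0).round(1) if k.any() else '')
k=m&(P[:,2]>215);print(np.percentile(P[k],[2,50,98],axis=0).round(1) if k.any() else '')
big=lambda im,v0,v1,u0,u1:cv2.resize(im[v0:v1,u0:u1,::-1],(400,400),interpolation=cv2.INTER_CUBIC)
cv2.imwrite('pics/f9.png',np.hstack([p[:,120:520,::-1],big(sc,170,290,215,335)]))
E
```

```text
[502.76756719 182.78183192 181.95951592] [-3.14149913e+00 -7.47854422e-04  1.51297742e+00] 19.82356914631004 31.44433557987213 [2.17875582 4.29726693 3.09901305]
318 160 [508.1 241.  230.3]
318 180 [507.6 232.2 230. ]
318 200 [507.1 223.6 231.4]
lever 49.750633
80 395 [546.3 239.   87.8]
120 102 [484.2 217.4 155.2]
160 169 [482.3 216.4 165. ]
200 4202 [507.2 237.3 228.3]
[[497.4 215.9 221.8]
 [507.2 237.4 228.9]
 [516.2 258.1 231.6]]
```

View pics/f9.png

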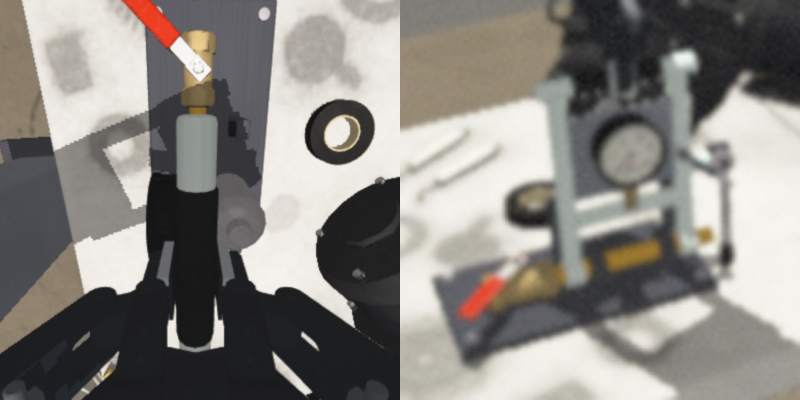

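The wrist view shows the bar held in the fingers and the lever at roughly 45°. The scene view shows the frame upright and the leg hanging down at (727,220). I'll hold briefly, then hand in.

move_arm --pt "0 0 0 0 0 0 0.01" --pt "0 0 0 0 0 0 0.01" --pt "0 0 0 0 0 0 0.01" --pt "0 0 0 0 0 0 0.01" --pt "0 0 0 0 0 0 0.01" --pt "0 0 0 0 0 0 0.01"

```text
clock: 15.42
eef_pos: [503.6, 182.7, 182.0]
tcp_rot: [3.141, -0.001, 1.513]
contact_force: [1.5, 5.8, 6.3]
opening: 0.234
grasp_force: 31.6
```

```bash
python3 - <<'E'
from h import *
s=sensors.sense();print(s['eef_pos'],s['grasp_force'],s['contact_force'])
print(order.sign_off())
E
```

```text
[503.64442073 182.71276821 181.96553078] 31.592844128608704 [1.51105481 5.80781882 6.26831204]
the job is handed in; nothing more can be done
None
```

I handed the job in at about 15 s with the lever at about 45°, the kickstand snapped down, and the frame held upright by its top bar at about 31 N; sign-off returned no verdict, so these are my own camera and sensor readings.

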